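# Clamp a heat-sink bracket in the thickness gauge with the ratchet

### The arm

A 7-joint arm with a two-finger parallel gripper is mounted at the origin on the work surface. World frame = base frame: x ahead of the robot, y to its left, z up, the work surface at z = 0. Lengths are in mm, angles in rad, forces in N, time in s.
With the tool pointing down it reaches from about 350 to 900 mm from the base axis. Payload 19.9 kg.
Tool frame: the origin (TCP) lies at the very end of the fingers, on their centre line; the grasp point (between the pads) lies 19 mm behind it (grip_point_offset is the distance from the TCP to the grasp point, in mm); z points along the fingers, x is the direction in which the jaws open and shut, and the axes are right-handed (so a half turn about z gives the same grasp; the last joint's range is limited). The gripper opens to 85 mm and grips with 20 to 120 N. Pads are 22 mm wide; open, the fingers measure 114 mm over their backs; the gripper's body (76 mm by 85 mm) begins 54 mm behind the grasp point. The pads swing forward as they close: fully open they stand 13 mm farther back than shut.
Start: joints at [-1.145, 0.417, -0.01, 1.614, 0.005, 1.111, -0.053], TCP at [281.814, 557.834, 201.16] pointing down, gripper open.
Joint ranges: [-2.81, 2.81], [-0.39, 2.02], [-1.27, 1.25], [0.06, 2.57], [-1.19, 4.33], [0.19, 2], [-2.82, 2.82]. Speed limits (rad/s): [1.89, 1.89, 2.39, 2.39, 3.01, 3.01, 3.01].

### API

Orientations are given as [roll, pitch, yaw] about the fixed x, y, z axes, in that order (R = Rz(yaw) Ry(pitch) Rx(roll)).
In Python, from station import * gives the robot as it stands.
- The arm moves only by the tool arm_command, never from a script. Its argument "rows" is a list of rows, each a list of 7 numbers: the shift along the world's x, y, z in mm, then the turn, a rotation vector about the world's x, y, z in degrees, then the closure, from 0 (fully open) to 1 (shut). In form: [[dx, dy, dz, ax, ay, az, gripper], ...]. A call has 1 to 12 rows; each row is the pose to reach, as a shift and turn from the pose measured when the call began; what a row does not reach only later rows make up. A row lasts 1/10 s, in which the tool goes at most 50 mm and 8.59 degrees, less where a joint would pass 70% of its speed; a pose out of reach is approached as far as the arm can. A call with a gripper value outside its range is refused whole. The fingers move at their own pace and stop on an object; "newtons" is the grip in N (left out, the last holds). Time passes only in rows, so rows that repeat a pose let the fingers close. It gives the time, the measured TCP pose, the force and the opening at its end, in the units of the state.
- state(): the state, without advancing time (a new reading comes with each control period).
- capture(name): name is "side" or "top"; returns a dict with "color" (420x560x3 uint8, red, green, blue), "fovy" (degrees; the focal length in pixels is half the picture's height over the tangent of half this angle, whatever the lens; pixels are square), "cx", "cy" (the principal point, pixels), "rvec" (rotation vector, rad) and "tvec" (3), from world to camera coordinates, as OpenCV has them. Camera axes: x right, y down, z forward; pixel columns grow to the right and rows downward; lengths in mm; the calibration is good to about 2 mm. A picture is of the moment at which its call begins. There is no depth.
- sign_off(): hands the job in, once; it reports no verdict.
The state is a dict: "time_s": time; "joint_pos": joint angles; "dq": joint speeds; "joint_efforts": joint torques, N m; "tool_pos": TCP position; "orientation": TCP orientation; "wrist_force": force on the tool from outside, world axes, zero at the start; "ft_torque": the same for the moment, N m; "width": finger opening in mm.
Only numpy, scipy, OpenCV 4.12 (cv2) and the standard library are available. Lean on these libraries where they do the work, as an engineer would, in place of code of your own. Each camera call takes 0.05 s, during which the arm holds its last target. There are 200 camera calls.

### The job

Lay the heat-sink bracket flat on the table of the bench thickness gauge, with the round boss on its foot under the spindle, and let go of it. Then close the spindle on the boss, turning clockwise by the ratchet knob on top only (never by the thimble below it), until the ratchet slips; stop within a quarter turn of slipping and take your hand away, leaving the bracket clamped. Leave the meter, tape roll, motor and mug where they are.

Things in the scene. Friction and masses are not known exactly. Their poses are not given: they have to be found in the camera images.
- gauge: the fixed bench thickness gauge. Origin: underside of its base, below the spindle axis; z up. Flat steel table, 64 mm wide (y), 30 mm high, from x = -120 to +35 mm. A column stands at x = 42 mm and beyond; from it an arm (36 mm wide, 83 to 109 mm high) reaches back to x = -20 mm. The throat below it is open to -x (robot's side) and both sides.
- spindle: the steel measuring spindle, an upright 8 mm rod through the arm. Origin: centre of its flat lower end. It moves only up and down (it does not turn). At the start its end is about 15 to 20 mm above the gauge table; it sinks 18 mm per turn of the thimble, clockwise from above, and stays where it is left.
- ratchet_grip (a point): centre of the dark knurled ratchet knob: upright cylinder 20 mm in diameter, 30 mm high (143 to 173 mm above the work surface) on top of the thimble, nothing above it. Turned clockwise from above it takes the thimble along (0.03 N m) until the spindle meets the part; then it slips over the standing thimble at 0.085 N m. Anticlockwise it raises the spindle.
- thimble: the aluminium thimble under the knob, 32 mm in diameter, 117 to 143 mm high, origin at its lower centre. It turns with the knob and drives the spindle; neither rises nor sinks. The ratchet limits the spindle force to about 20 N; turning the thimble itself has no such limit. From the start to contact takes roughly 0.4 to 0.7 turn.
- ratchet (a joint): angle (rad) by which the ratchet knob has slipped clockwise relative to the thimble; 0 at the start, it stays 0 as long as both turn together.
- bracket_grip (a point): centre (23 mm up) of the loose aluminium bracket's upright finned block: 18 (x) x 24 (y) x 46 mm high, fins 5 mm out on the -x side; gripped from above across its 24 mm width (y), at half height or higher. The bracket (about 0.12 kg) stands on its foot, a flat bar 24 mm wide, 5 mm thick, that runs along +x to 104 mm from this point. z up.
- bracket_boss (a point): top centre of the round boss (18 mm in diameter, 3 mm high) on the bracket's foot, 90 mm along +x from the block's centre and 8 mm above the bracket's underside. Same axes as bracket_grip.
- meter: bystander: black analogue multimeter lying flat, 110 x 150 x 42 mm. Origin: centre of its underside.
- tape: bystander: black roll of tape lying flat, 64 mm in diameter, 18 mm high. Origin: centre of its underside.
- motor: bystander: small white gear motor, about 54 x 24 x 24 mm. Origin: on its underside near the middle.
- mug: bystander: glass mug, 80 mm in diameter, 90 mm high, handle to its +y. Origin: centre of its underside.
Mind the look-alikes: they are no part of the job. What is meant by the part that bears bracket_grip is not black or purple, and is the smaller of those in its own colour.

How it is judged:
By the outcome, as a careful person would: the job done as asked, in the order asked, and still so for the second after the job is handed in, with the robot touching nothing.
It also fails if it takes over 72 s, if anything falls off the work surface, if the arm or the gripper's body presses on something with over 40 N, if the wrist force passes 120 N, or if a joint passes its speed limit or range.

## Working session

There is one attempt and no reset: what is moved stays moved. The work goes in short steps, Python scripts to look and compute and a tool call to move; the robot and the scene stay as the last step left them, time stands still between calls to the robot, and variables do not carry over. Pictures are saved under pics/ and viewed, about 8 in all and at most 12, crops included, and the job is handed in when it is done.

Besides the shell and the picture viewer there is one more tool, called after "Request:" as name(argument=value, ...), one argument or row to a line, values as JSON. arm_command: Moves the arm, as the interface text tells. Its arguments: {"type":"object","properties":{"rows":{"type":"array"},"newtons":{"type":"number"}},"required":["rows"]}

```bash
ls; mkdir -p pics; cat > h.py <<'E'
from station import *
import numpy as np, cv2
def cam(n):
    c=capture(n); R=cv2.Rodrigues(np.array(c["rvec"],float))[0]; t=np.array(c["tvec"],float).ravel()
    f=210/np.tan(np.radians(c["fovy"])/2); return c["color"],R,t,f,c["cx"],c["cy"]
def ray(C,u,v):
    _,R,t,f,cx,cy=C; d=R.T@np.array([(u-cx)/f,(v-cy)/f,1]); return -R.T@t,d/np.linalg.norm(d)
def onz(C,u,v,z):
    o,d=ray(C,u,v); return (o+d*(z-o[2])/d[2]).round(1)
def tri(C1,p1,C2,p2):
    o1,d1=ray(C1,*p1);o2,d2=ray(C2,*p2)
    s=np.linalg.lstsq(np.c_[d1,-d2],o2-o1,rcond=None)[0]
    a,b=o1+s[0]*d1,o2+s[1]*d2; return ((a+b)/2).round(1),np.linalg.norm(a-b).round(1)
def proj(C,P):
    _,R,t,f,cx,cy=C; p=R@np.array(P,float)+t; return (f*p[0]/p[2]+cx).round(1),(f*p[1]/p[2]+cy).round(1)
E
python3 - <<'E'
from h import *
for n in("side","top"):
    C=cam(n); cv2.imwrite(f"pics/{n}1.png",cv2.resize(C[0][...,::-1],(800,600),interpolation=cv2.INTER_CUBIC))
    np.save(f"pics/{n}1.npy",np.array(C[0])); print(n,-C[1].T@C[2],C[3:],C[1].round(2).tolist())
print(state())
E
```

```text
pics
side [  53.30335109 -598.4054409   990.36559202] (np.float64(529.9796135216191), 278.6592418555649, 209.7878363639091) [[0.73, -0.69, 0.01], [-0.5, -0.54, -0.68], [0.47, 0.49, -0.74]]
top [ 463.53620153   -1.89514794 1575.38420223] (np.float64(495.7716197688154), 277.54668262486376, 215.1028516237769) [[-0.01, -1.0, 0.01], [-1.0, 0.01, -0.08], [0.08, -0.01, -1.0]]
{'time_s': 0.1, 'joint_pos': array([-1.14452362,  0.41792767, -0.01030249,  1.61411079,  0.00469136,
        1.11068013, -0.05299578]), 'dq': array([ 1.03803760e-03,  4.75508760e-05, -1.40079824e-03, -1.65399701e-03,
        1.53030731e-03, -1.06235756e-03, -1.01211482e-03]), 'joint_efforts': array([ 1.54040728e-03, -8.65830374e+01,  6.80302195e-01, -4.35640419e+01,
        1.92185602e-02,  4.90766062e-03, -2.15557287e-05]), 'tool_pos': array([281.66670264, 557.55136365, 200.61582315]), 'orientation': array([3.14151453e+00, 1.09930833e-03, 1.10303147e+00]), 'wrist_force': array([ 0.27182958, -0.17507568, -0.60002967]), 'ft_torque': array([0.01558104, 0.01888865, 0.02485724]), 'width': 85.22949976879977}
```

View pics/side1.png

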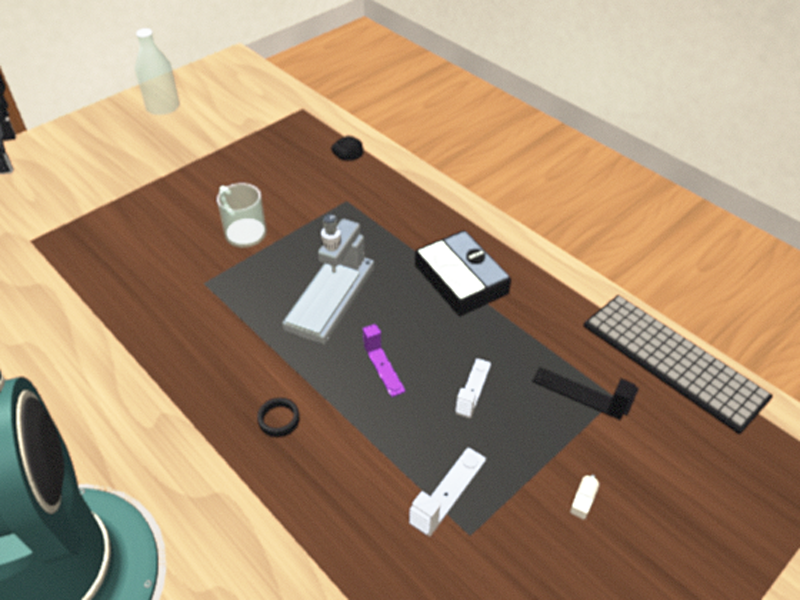

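View pics/top1.png

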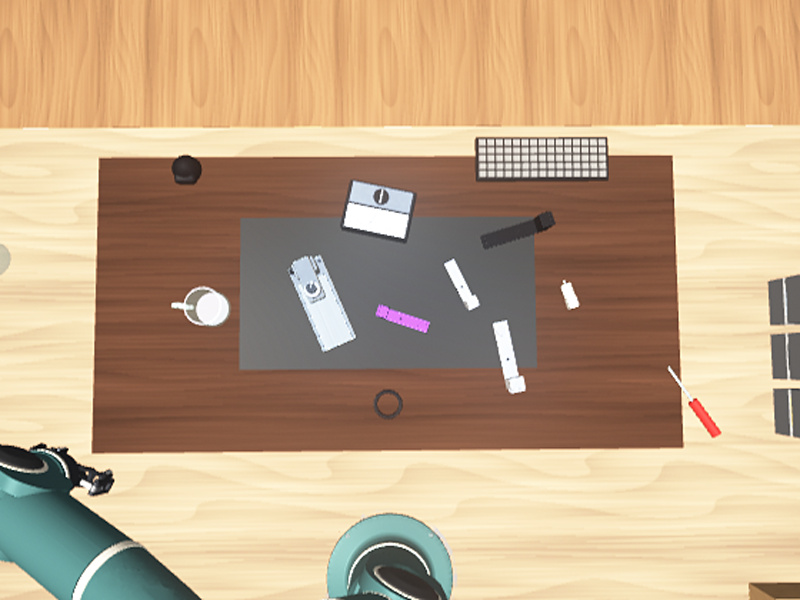

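The side view shows the target, the smaller silver bracket, with its block at about (467,402) and its foot running to (484,362). The gauge is at (330,280) with its knob at (330,222). In the top view the bracket runs from (472,302) to (451,262) and the knob is at about (311,288). Next I'll make one composite of enlarged crops.

```bash
python3 - <<'E'
from h import *
s=np.load("pics/side1.npy");t=np.load("pics/top1.npy")
def crop(im,u,v,w,h): return cv2.resize(im[v:v+h,u:u+w,::-1],(400,300),interpolation=cv2.INTER_CUBIC)
# crops: scale noted
A=crop(s,190,140,100,75);A2=crop(s,305,240,60,45);B=crop(t,185,170,80,60);B2=crop(t,300,175,60,45)
cv2.imwrite("pics/comp.png",np.vstack([np.hstack([A,A2]),np.hstack([B,B2])]))
S=cam("side");T=cam("top")
for n,C,(u,v,w,h) in(("side",S,(310,245,40,52)),("top",T,(300,175,40,45))):
    m=(C[0][v:v+h,u:u+w].min(2)>130).astype(np.uint8)
    cs,_=cv2.findContours(m,cv2.RETR_EXTERNAL,cv2.CHAIN_APPROX_NONE)
    c=max(cs,key=cv2.contourArea); r=cv2.minAreaRect(c); print(n,cv2.contourArea(c),(cv2.boxPoints(r)+[u,v]).round(1).tolist(),r)
    print((cv2.approxPolyDP(c,1.2,True)[:,0]+[u,v]).tolist())
E
```

```text
side 467.0 [[315.7, 287.5], [329.9, 248.4], [343.7, 253.4], [329.5, 292.4]] ((19.704376220703125, 25.43795394897461), (14.609516143798828, 41.52178192138672), 19.98310661315918)
[[337, 251], [333, 251], [326, 270], [321, 273], [319, 281], [320, 289], [329, 291], [329, 288], [334, 280], [343, 255]]
top 290.0 [[309.6, 184.3], [318.4, 179.6], [336.1, 212.9], [327.4, 217.5]] ((22.870241165161133, 23.569204330444336), (37.70588302612305, 9.941176414489746), 61.927513122558594)
[[316, 181], [312, 183], [311, 186], [328, 217], [335, 212], [333, 207], [329, 205], [318, 182]]
```

View pics/comp.png

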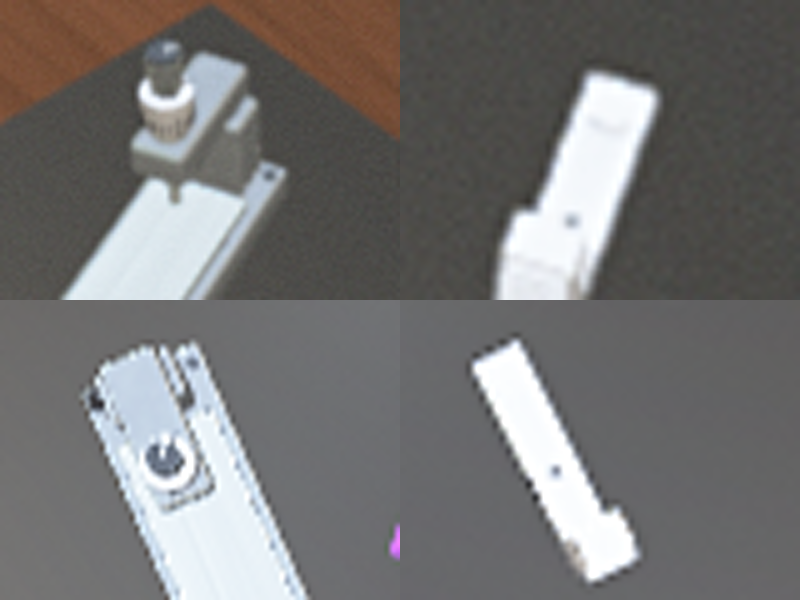

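The composite shows the knob top at about (163,48) in the side crop and (163,160) in the top crop. It also shows the bracket's foot-end corners and block corners clearly. Now I'll triangulate.

```bash
cat > m.py <<'E'
from h import *
S=cam("side");T=cam("top")
s=lambda x,y:(190+x/4-.5+.125,140+y/4-.375)
s2=lambda x,y:(305+(x-400)/6.667-.43,240+y/6.667-.43)
t=lambda x,y:(185+x/5-.4,170+(y-300)/5-.4)
t2=lambda x,y:(300+(x-400)/6.667-.43,175+(y-300)/6.667-.43)
def show(n,a,b): print(n,*tri(S,a,T,b))
E
python3 - <<'E'
from m import *
show("knobtop",s(164,48),t(163,459))
show("foot L",s2(588,72),t2(472,367)); show("foot R",s2(660,97),t2(518,340))
show("blocktop far-left?",s2(517,208),t2(625,510)); 
print("boss",onz(S,*s2(607,122),8)); print("foot z5 top",onz(T,*t2(472,367),5),onz(T,*t2(518,340),5)); print("side z5",onz(S,*s2(588,72),5),onz(S,*s2(660,97),5))
print("hole",tri(S,s2(572,220),T,t2(556,470)))
print("block near corners z46 top", onz(T,*t2(637,555),46),onz(T,*t2(592,583),46),onz(T,*t2(625,510),46))
# edges of foot by sub-pixel threshold in top view at z=5
def mask(C,u,v,w,h,th,k=8):
    g=cv2.resize(C[0][v:v+h,u:u+w].min(2),None,fx=k,fy=k,interpolation=cv2.INTER_CUBIC)
    cs,_=cv2.findContours((g>th).astype(np.uint8),cv2.RETR_EXTERNAL,cv2.CHAIN_APPROX_NONE)
    c=max(cs,key=cv2.contourArea); r=cv2.boxPoints(cv2.minAreaRect(c)); return c[:,0]/k+[u-.44,v-.44], cv2.approxPolyDP(c,10,True)[:,0]/k+[u-.44,v-.44]
for n,C,b,z in(("brk top",T,(302,177,40,45),5),("brk side",S,(310,245,40,52),5),("gauge top",T,(195,172,60,80),30),("gauge side",S,(190,180,85,65),30)):
    c,p=mask(C,*b,150); print(n); [print("  ",q.round(1),onz(C,*q,z)[:2]) for q in p]
E
```

```text
knobtop [610.8 150.3 178.2] 0.5
foot L [ 679.9 -127.     8.1] 1.8
foot R [ 693.5 -149.6    3.1] 1.9
blocktop far-left? [ 595.8 -183.9   66.3] 26.2
boss [ 667.8 -146.     8. ]
foot z5 top [ 681.  -127.8    5. ] [ 693.9 -150.     5. ]
side z5 [ 681.2 -125.     5. ] [ 691.5 -149.9    5. ]
hole (array([ 630. , -166.4,    6.7]), np.float64(2.5))
block near corners z46 top [ 586.8 -200.2   46. ] [ 573.9 -179.1   46. ] [ 607.9 -195.    46. ]
brk top
   [316.4 180.7] [ 693.6 -147.4]
   [310.4 185.3] [ 678.8 -128. ]
   [327.7 216.7] [ 578.  -181.7]
   [335.1 213.3] [ 588.6 -205.3]
   [332.1 205.7] [ 613.  -196.1]
   [329.7 205.8] [ 612.7 -188.6]
brk side
   [334.9 250.6] [ 684.5 -128.8]
   [332.6 251.1] [ 679.3 -126. ]
   [325.2 270.6] [ 625.4 -153. ]
   [321.6 271.9] [ 616.6 -150. ]
   [319.8 276.7] [ 604.1 -156.4]
   [318.8 287.8] [ 580.7 -175.7]
   [327.6 291.3] [ 588.2 -195.3]
   [332.8 282.7] [ 613.6 -187.6]
   [343.1 254.8] [ 689.1 -150.4]
   [341.9 252.8] [ 691.6 -144.6]
gauge top
   [212.9 178.8] [697.6 180.1]
   [204.6 183.2] [683.9 206.3]
   [203.4 186.3] [674.  209.8]
   [205.6 191.1] [659.  203.1]
   [202.6 193.2] [652.4 212.4]
   [226.2 245.8] [487.4 138.4]
   [246.6 237.4] [512.9  75.1]
   [248.6 234.3] [522.6  68.8]
   [224.2 178.8] [697.4 144.8]
   [220.7 178.7] [697.9 155.8]
   [218.9 180.9] [690.8 161.3]
   [217.1 178.7] [697.9 167.2]
   [216.2 181.1] [690.4 169.9]
gauge side
   [260.3 182.3] [692.3 142.6]
   [256.3 184.9] [678.4 142.4]
   [255.1 182.7] [681.5 150.8]
   [257.3 181.3] [689.1 150.6]
   [255.1 180.7] [686.4 156.3]
   [249.8 188.6] [657.5 143.9]
   [236.1 185.1] [640.  177.5]
   [233.7 190.1] [624.  167.8]
   [230.8 185.1] [630.2 186.7]
   [226.9 184.3] [624.6 195.6]
   [198.2 226.2] [483.9 132.5]
   [212.9 229.7] [502.8  99.9]
   [226.3 235.4] [514.7  64.5]
```

Request:
arm_command(
  rows=[
    [312,-743,0,0,0,53.5,0.3],
    [312,-743,0,0,0,53.5,0.3],
    [312,-743,0,0,0,53.5,0.3],
    [312,-743,0,0,0,53.5,0.3],
    [312,-743,0,0,0,53.5,0.3],
    [312,-743,0,0,0,53.5,0.3],
    [312,-743,0,0,0,53.5,0.3],
    [312,-743,0,0,0,53.5,0.3],
    [312,-743,0,0,0,53.5,0.3],
    [312,-743,0,0,0,53.5,0.3],
    [312,-743,0,0,0,53.5,0.3],
    [312,-743,0,0,0,53.5,0.3],
  ],
)

```text
time_s: 1.5
tool_pos: [506.1, 23.7, 201.4]
orientation: [3.141, 0.001, 2.037]
wrist_force: [1.5, 1.7, -0.3]
width: 59.5
```

```bash
python3 - <<'E'
from m import *
s0=state(); print(s0["time_s"],s0["joint_pos"].round(2),s0["tool_pos"],np.degrees(s0["orientation"]).round(1),s0["width"])
print("knob z173",onz(S,*s(164,48),173),onz(T,*t(163,459),173))
print("remaining", np.array([594,-185,14])-s0["tool_pos"])
E
```

```text
1.6 [-0.28  0.21  0.2   1.91 -0.05  1.03  1.97] [507.11951333  19.33295279 201.21066326] [1.800e+02 1.000e-01 1.162e+02] 59.8019263720246
knob z173 [614.6 155.  173. ] [611.2 151.  173. ]
remaining [  86.88048667 -204.33295279 -187.21066326]
```

Request:
arm_command(
  rows=[
    [87,-204,0,0,0,0.5,0.3],
    [87,-204,0,0,0,0.5,0.3],
    [87,-204,0,0,0,0.5,0.3],
    [87,-204,0,0,0,0.5,0.3],
    [87,-204,0,0,0,0.5,0.3],
    [87,-204,-50,0,0,0.5,0.3],
    [87,-204,-100,0,0,0.5,0.3],
    [87,-204,-125,0,0,0.5,0.3],
    [87,-204,-125,0,0,0.5,0.3],
    [87,-204,-125,0,0,0.5,0.3],
  ],
)

```text
time_s: 2.6
tool_pos: [594.5, -184.8, 77.1]
orientation: [3.141, 0.003, 2.038]
wrist_force: [-0.5, -0.5, 0.6]
width: 59.6
```

```bash
python3 - <<'E'
from m import *
s0=state(); print(s0["time_s"],s0["joint_pos"].round(2),s0["tool_pos"],np.degrees(s0["orientation"]).round(1),s0["width"])
print("remaining", np.array([594,-185,14])-s0["tool_pos"])
def crop(im,u,v,w,h): return cv2.resize(im[v:v+h,u:u+w,::-1],(400,300),interpolation=cv2.INTER_CUBIC)
cv2.imwrite("pics/c2.png",np.hstack([crop(S[0],285,215,100,75),crop(T[0],290,165,80,60)]))
E
```

```text
2.7 [ 0.05  0.56  0.27  1.73 -0.18  0.87  2.43] [ 595.30215283 -184.9861216    78.29679495] [179.9   0.2 116.7] 59.7709568038075
remaining [-1.30215283e+00 -1.38783987e-02 -6.42967950e+01]
```

View pics/c2.png

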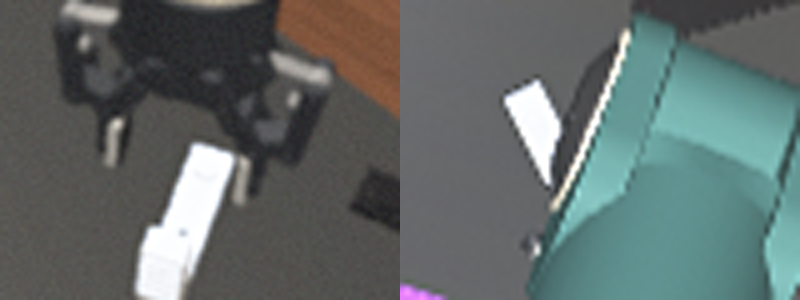

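The side crop shows the open fingers straddling the bracket line, with tips at (113,163) and (240,200) in the crop. The top view of the block is hidden by the arm. I'll check the tips against the calibration, then descend.

```bash
python3 - <<'E'
from m import *
s0=state();p=s0["tool_pos"]; d=np.array([np.cos(s0["orientation"][2]),np.sin(s0["orientation"][2]),0])
for dz in(0,8):
  print([[(np.array(proj(S,p+k*d+[0,0,dz]))-[285,215])*4+1.5 for k in(-30,30)]])
print([(np.array(proj(S,np.array([594,-185,46.])+a*np.array([.893,.449,0])+b*np.array([-.449,.893,0])))-[285,215])*4+1.5 for a in(-9,9) for b in(-12,12)])
E
```

```text
[[array([230.7, 225.5]), array([122.3, 193.9])]]
[[array([232.3, 216.7]), array([123.1, 185.1])]]
[array([187.1, 265.5]), array([144.7, 252.7]), array([196.7, 239.9]), array([154.3, 227.5])]
```

Request:
arm_command(
  rows=[
    [-1,0,-25,0,0,0,0.3],
    [-1,0,-45,0,0,0,0.3],
    [-1,0,-55,0,0,0,0.3],
    [-1,0,-62,0,0,0,0.3],
    [-1,0,-62,0,0,0,0.3],
  ],
  newtons=40,
)

```text
time_s: 3.3
tool_pos: [594.1, -184.9, 16.0]
orientation: [3.14, 0.004, 2.038]
wrist_force: [-0.3, 0.3, -0.2]
width: 59.6
```

Request:
arm_command(
  rows=[
    [0,0,0,0,0,0,1],
    [0,0,0,0,0,0,1],
    [0,0,0,0,0,0,1],
    [0,0,0,0,0,0,1],
    [0,0,0,0,0,0,1],
    [0,0,0,0,0,0,1],
    [0,0,0,0,0,0,1],
    [0,0,0,0,0,0,1],
  ],
  newtons=40,
)

```text
time_s: 4.1
tool_pos: [594.2, -184.9, 16.1]
orientation: [3.14, 0.004, 2.038]
wrist_force: [-0.2, 0.2, 0.7]
width: 0.1
```

Request:
arm_command(
  rows=[
    [0,0,20,0,0,0,1],
    [0,0,50,0,0,0,1],
    [0,0,80,0,0,0,1],
    [0,0,80,0,0,0,1],
  ],
)

```text
time_s: 4.5
tool_pos: [596.2, -185.6, 100.0]
orientation: [3.135, 0.008, 2.037]
wrist_force: [0.2, -0.9, -0.4]
width: -0.0
```

```bash
python3 - <<'E'
from m import *
s0=state(); print(s0["time_s"],s0["joint_pos"].round(2),s0["tool_pos"],np.degrees(s0["orientation"]).round(1),s0["width"],s0["wrist_force"],s0["ft_torque"])
def crop(im,u,v,w,h): return cv2.resize(im[v:v+h,u:u+w,::-1],(400,300),interpolation=cv2.INTER_CUBIC)
cv2.imwrite("pics/c3.png",np.hstack([crop(S[0],285,195,100,75),crop(T[0],290,165,80,60)]))
np.save("pics/S3.npy",S[0])
E
```

```text
4.6 [ 0.05  0.53  0.27  1.72 -0.17  0.9   2.43] [ 594.43145987 -184.8528321    96.49880513] [179.8   0.3 116.8] 0.19574334252697997 [ 0.67836286 -1.0842953   0.13897875] [0.04610558 0.0229387  0.02987361]
```

View pics/c3.png

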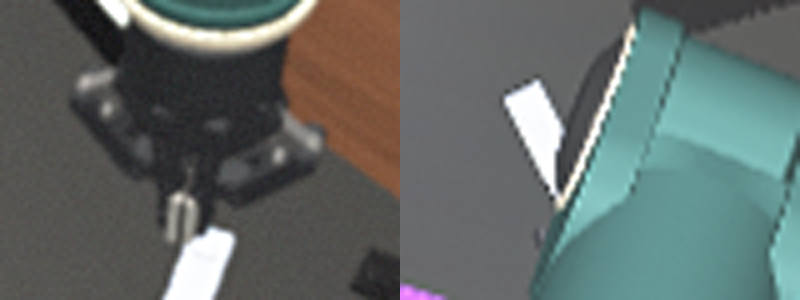

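The gripper shut fully (0 mm), so it missed the block. In the side crop the closed tips are at about (180,243). I'll compare that with where the calibration puts the TCP.

```bash
python3 - <<'E'
from m import *
p=state()["tool_pos"]; print(p,proj(S,p),proj(S,[594,-185,46]),proj(S,[594,-185,0]))
u=(285+180/4-.375,195+243/4-.375); print("tip px",u)
for z in(80,90,96.5,105,115): print(z,onz(S,*u,z))
print("rig check: mat/base ring etc top", proj(T,[0,0,0]),proj(S,[0,0,0]))
E
```

```text
[ 593.70759061 -184.63147538   95.21954741] (np.float64(328.8), np.float64(262.5)) (np.float64(327.3), np.float64(276.2)) (np.float64(325.8), np.float64(288.2))
tip px (329.625, 255.375)
80 [ 618.3 -165.7   80. ]
90 [ 612.1 -170.5   90. ]
96.5 [ 608.1 -173.5   96.5]
105 [ 602.8 -177.6  105. ]
115 [ 596.6 -182.3  115. ]
rig check: mat/base ring etc top (np.float64(271.7), np.float64(403.3)) (np.float64(37.5), np.float64(408.4))
```

```bash
python3 - <<'E'
from m import *
p=state()["tool_pos"]; t1=np.load("pics/top1.npy")
def crop(im,u,v,w,h,pts):
    k=400/w; a=cv2.resize(im[v:v+h,u:u+w,::-1],(400,400*h//w),interpolation=cv2.INTER_CUBIC)
    for q in pts: cv2.drawMarker(a,tuple(int(round((x-o+.5)*k)) for x,o in zip(q,(u,v))),(0,255,255),0,14,1)
    return a
p0=np.array([281.7,557.6,200.6]); d=np.array([np.cos(1.103),np.sin(1.103),0])
a=crop(t1,20,300,80,80,[proj(T,p0),proj(T,p0+42*d),proj(T,p0-42*d)])
b=crop(S[0],300,225,60,60,[proj(S,p),proj(S,p+[0,0,19])])
cv2.imwrite("pics/c4.png",np.hstack([a,b])); print(p,proj(T,p0),proj(S,p))
E
```

```text
[ 593.66181568 -184.69290396   95.0859299 ] (np.float64(66.2), np.float64(321.6)) (np.float64(328.8), np.float64(262.6))
```

View pics/c4.png

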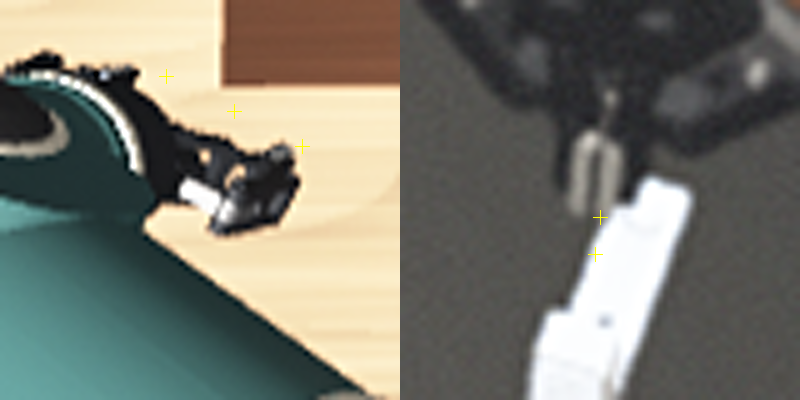

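The side view puts the finger ends where the TCP+19 mm marker is, so either the real tips sit higher than the reported TCP or they are off sideways. A gentle touch on free mat at about (600,-110) will settle it. A picture at contact then gives the tip's xy as well.

Request:
arm_command(
  rows=[
    [6,40,0,0,0,0,1],
    [6,75,0,0,0,0,1],
    [6,75,-40,0,0,0,1],
    [6,75,-75,0,0,0,1],
    [6,75,-85,0,0,0,1],
    [6,75,-89,0,0,0,1],
    [6,75,-91,0,0,0,1],
    [6,75,-91,0,0,0,1],
    [6,75,-91,0,0,0,1],
  ],
)

```text
time_s: 5.7
tool_pos: [600.4, -110.0, 5.3]
orientation: [3.139, 0.004, 2.037]
wrist_force: [-0.6, 0.5, -0.6]
width: 0.2
```

Request:
arm_command(
  rows=[
    [0,0,-2,0,0,0,1],
    [0,0,-3,0,0,0,1],
    [0,0,-4,0,0,0,1],
    [0,0,-4,0,0,0,1],
  ],
)

```text
time_s: 6.1
tool_pos: [600.3, -109.9, 1.2]
orientation: [3.139, 0.004, 2.038]
wrist_force: [0.4, 0.3, 0.1]
width: 0.2
```

Request:
arm_command(
  rows=[
    [0,0,-1,0,0,0,1],
    [0,0,-2,0,0,0,1],
    [0,0,-3,0,0,0,1],
    [0,0,-3,0,0,0,1],
  ],
)

```text
time_s: 6.5
tool_pos: [600.2, -109.9, -2.0]
orientation: [3.14, 0.004, 2.038]
wrist_force: [-0.3, 0.0, -0.0]
width: 0.5
```

```bash
python3 - <<'E'
from m import *
s0=state();p=s0["tool_pos"];print(p,s0["wrist_force"])
def crop(im,u,v,w,h,pts):
    k=400/w; a=cv2.resize(im[v:v+h,u:u+w,::-1],(400,400*h//w),interpolation=cv2.INTER_CUBIC)
    for q in pts: cv2.drawMarker(a,tuple(int(round((x-o+.5)*k)) for x,o in zip(q,(u,v))),(0,255,255),0,14,1)
    return a
u0,v0=[int(x) for x in proj(S,p)]; print(u0,v0)
cv2.imwrite("pics/c5.png",np.hstack([crop(S[0],u0-30,v0-35,60,60,[proj(S,p)]),crop(T[0],280,160,80,80,[proj(T,p)])]))
E
```

```text
[ 600.25397693 -109.88769883   -1.87842   ] [ 0.28184966  0.24348177 -0.49386041]
303 267
```

View pics/c5.png

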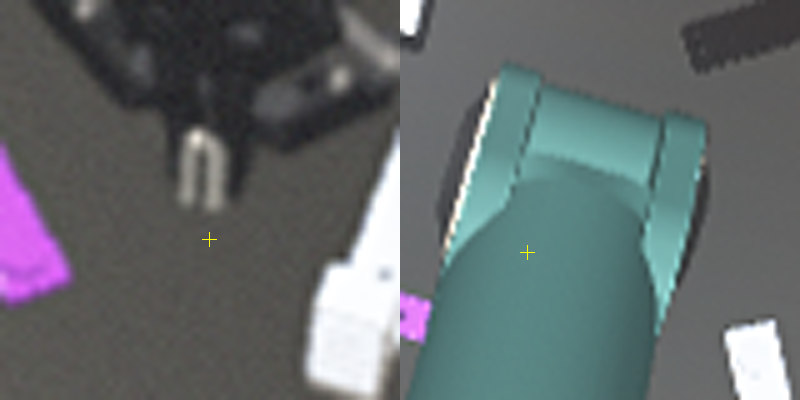

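There was no contact at z = -2, and the tips show about 32 crop pixels (~18 mm) above the TCP marker. The lateral agreement is good. So the real finger ends are about 18 mm above the reported TCP, and I'll find the exact offset by touch.

Request:
arm_command(
  rows=[
    [0,0,-3,0,0,0,1],
    [0,0,-6,0,0,0,1],
    [0,0,-8,0,0,0,1],
    [0,0,-9,0,0,0,1],
    [0,0,-10,0,0,0,1],
    [0,0,-10,0,0,0,1],
  ],
)

```text
time_s: 7.2
tool_pos: [600.2, -109.9, -12.0]
orientation: [3.14, 0.004, 2.037]
wrist_force: [0.3, -1.0, 1.0]
width: 0.2
```

Request:
arm_command(
  rows=[
    [0,0,-1,0,0,0,1],
    [0,0,-2,0,0,0,1],
    [0,0,-3,0,0,0,1],
    [0,0,-3,0,0,0,1],
  ],
)

```text
time_s: 7.6
tool_pos: [600.1, -109.9, -15.1]
orientation: [3.14, 0.004, 2.037]
wrist_force: [0.6, 1.1, 0.0]
width: 0.2
```

Request:
arm_command(
  rows=[
    [0,0,-1,0,0,0,1],
    [0,0,-2,0,0,0,1],
    [0,0,-2,0,0,0,1],
  ],
)

```text
time_s: 7.9
tool_pos: [600.1, -109.9, -17.3]
orientation: [3.14, 0.004, 2.037]
wrist_force: [-0.4, 0.4, -0.7]
width: 0.1
```

Request:
arm_command(
  rows=[
    [0,0,-1,0,0,0,1],
    [0,0,-1.5,0,0,0,1],
    [0,0,-1.5,0,0,0,1],
  ],
)

```text
time_s: 8.2
tool_pos: [600.0, -109.8, -18.9]
orientation: [3.14, 0.003, 2.037]
wrist_force: [-0.8, 0.1, 0.6]
width: 0.1
```

Request:
arm_command(
  rows=[
    [0,0,-1,0,0,0,1],
    [0,0,-1.5,0,0,0,1],
    [0,0,-1.5,0,0,0,1],
  ],
)

```text
time_s: 8.5
tool_pos: [599.9, -109.8, -20.5]
orientation: [3.14, 0.003, 2.037]
wrist_force: [0.2, -0.5, 0.4]
width: -0.0
```

Request:
arm_command(
  rows=[
    [0,0,-1,0,0,0,1],
    [0,0,-1.5,0,0,0,1],
    [0,0,-1.5,0,0,0,1],
  ],
)

```text
time_s: 8.8
tool_pos: [599.9, -109.8, -22.1]
orientation: [3.14, 0.003, 2.037]
wrist_force: [-0.6, 0.7, -0.7]
width: -0.0
```

```bash
python3 - <<'E'
from m import *
p=state()["tool_pos"];print(p)
u,v=proj(S,p); print(u,v)
g=S[0].mean(2).astype(int)
for r in range(252,275): print(r,g[r,294:312])
E
```

```text
[ 599.90190164 -109.85300533  -22.01439237]
303.4 272.5
252 [44 43 43 39 40 46 43 45 55 59 48 45 45 49 44 43 56 77]
253 [50 46 46 42 42 44 35 46 52 48 50 48 44 43 44 50 64 82]
254 [70 71 64 50 43 43 44 42 44 44 51 46 45 39 44 50 68 83]
255 [79 81 75 59 46 48 44 38 42 51 50 46 39 44 41 41 51 61]
256 [82 82 79 64 46 46 40 60 78 77 53 42 41 45 39 36 42 43]
257 [ 83  83  82  72  49  49  94 135 150 120  73  52  50  38  44  43  36  44]
258 [ 82  83  79  69  43  75 159 207 178 143 119  70  51  45  41  42  45  47]
259 [ 83  82  81  66  44  80 161 186 148 138 151 112  66  42  43  42  52  65]
260 [ 87  83  83  70  38  70 139 149 109 112 153 133  86  46  45  44  54  71]
261 [ 81  83  82  70  47  75 139 141  96  95 139 145  91  48  34  40  57  76]
262 [ 86  84  83  68  46  76 138 142  92  96 139 140  91  44  41  48  68  76]
263 [ 83  79  78  70  51  79 142 145  94 105 143 140  90  46  49  60  77  84]
264 [ 82  82  81  74  62  91 139 139  94 113 144 139  87  46  50  66  77  82]
265 [ 85  81  82  79  77 101 141 131  90 114 141 128  78  42  52  69  79  83]
266 [ 81  85  83  81  82 105 137 124  85 114 145 127  79  51  58  76  80  81]
267 [ 81  85  81  84  83  91 110 104  83 124 146 130  92  67  67  83  82  81]
268 [ 84  82  84  85  79  80  88  86  76 110 127 121  94  74  79  79  82  83]
269 [83 84 83 80 83 83 81 82 75 86 97 95 86 82 82 83 80 79]
270 [80 81 83 83 81 84 83 85 80 80 84 81 77 78 78 78 82 81]
271 [86 82 82 84 82 86 82 84 82 83 83 83 84 82 81 82 81 80]
272 [81 80 85 81 82 80 84 83 85 81 83 78 81 83 82 79 78 83]
273 [84 80 83 78 83 84 81 82 82 81 82 80 81 82 82 79 81 85]
274 [87 83 83 79 80 83 82 82 86 85 80 85 84 85 76 82 80 79]
```

Request:
arm_command(
  rows=[
    [0,0,-1,0,0,0,1],
    [0,0,-1.5,0,0,0,1],
    [0,0,-1.5,0,0,0,1],
  ],
)

```text
time_s: 9.2
tool_pos: [599.9, -109.9, -23.6]
orientation: [3.14, 0.003, 2.037]
wrist_force: [0.5, 0.8, 0.3]
width: -0.0
```

Request:
arm_command(
  rows=[
    [0,0,-1,0,0,0,1],
    [0,0,-1.5,0,0,0,1],
    [0,0,-1.5,0,0,0,1],
  ],
)

```text
time_s: 9.5
tool_pos: [599.8, -109.8, -25.2]
orientation: [3.14, 0.003, 2.038]
wrist_force: [-0.9, -0.5, 0.2]
width: -0.3
```

Request:
arm_command(
  rows=[
    [0,0,-1,0,0,0,1],
    [0,0,-1.5,0,0,0,1],
    [0,0,-1.5,0,0,0,1],
  ],
)

```text
time_s: 9.8
tool_pos: [599.7, -109.8, -26.8]
orientation: [3.141, 0.003, 2.037]
wrist_force: [0.1, 0.8, 0.3]
width: 0.2
```

Request:
arm_command(
  rows=[
    [0,0,-1,0,0,0,1],
    [0,0,-2,0,0,0,1],
    [0,0,-2,0,0,0,1],
  ],
)

```text
time_s: 10.1
tool_pos: [599.6, -109.8, -29.0]
orientation: [3.141, 0.003, 2.037]
wrist_force: [-0.5, -0.5, -0.5]
width: -0.3
```

Request:
arm_command(
  rows=[
    [0,0,-1,0,0,0,1],
    [0,0,-2,0,0,0,1],
    [0,0,-2,0,0,0,1],
  ],
)

```text
time_s: 10.4
tool_pos: [599.8, -109.8, -30.0]
orientation: [3.14, 0.003, 2.037]
wrist_force: [-6.5, 2.0, 20.1]
width: -0.0
```

```bash
python3 - <<'E'
from m import *
s0=state();p=s0["tool_pos"];print(p,s0["wrist_force"],s0["joint_efforts"].round(1))
print(proj(S,p))
g=S[0].mean(2).astype(int)
for r in range(264,276): print(r,g[r,294:312])
print(onz(S,303,270,0))
E
```

```text
[ 599.78901843 -109.84572668  -30.0420667 ] [-6.04170234  0.90421423 19.34581645] [  0.2 -86.7   7.  -28.8  -0.1  -2.2   0. ]
(np.float64(303.3), np.float64(274.5))
264 [ 85  86  78  60  51  87 141 143  93 112 141 131  79  48  43  51  65  80]
265 [ 82  85  80  63  50  84 134 130  87 114 143 126  86  57  51  61  75  78]
266 [ 82  82  81  75  59  89 136 125  85 114 144 123  81  56  58  72  80  79]
267 [ 85  82  82  81  81 109 138 124  88 127 146 124  74  49  49  74  78  80]
268 [ 81  80  82  79  86 114 140 119  92 136 147 119  66  48  57  79  83  79]
269 [ 84  82  81  82  80 101 122 109  88 133 145 122  79  65  69  79  83  82]
270 [ 84  81  81  81  84  86  97  86  82 113 132 109  85  77  81  84  82  79]
271 [ 84  83  85  86  83  83  81  80  79  94 102  94  83  82  82  82  79  76]
272 [82 82 82 84 86 80 84 80 79 85 82 83 78 81 78 81 80 80]
273 [83 84 82 82 83 81 86 83 84 77 82 80 81 84 77 80 81 81]
274 [83 81 81 80 80 84 83 82 82 83 86 82 80 83 82 82 81 82]
275 [84 85 85 87 83 83 81 82 81 84 82 83 84 82 78 82 80 83]
[ 592.2 -114.8   -0. ]
```

Contact came at a reported z of about -29.5, so the true finger ends are 29.5 mm above the reported TCP. The remaining side-view offset is just the half-width of the pads. The first grasp simply closed above the block, so I'll redo it lower.

Request:
arm_command(
  rows=[
    [0,0,35,0,0,0,0.3],
    [0,0,75,0,0,0,0.3],
    [-6,-40,75,0,0,0,0.3],
    [-6,-75,75,0,0,0,0.3],
    [-6,-75,75,0,0,0,0.3],
    [-6,-75,50,0,0,0,0.3],
    [-6,-75,30,0,0,0,0.3],
    [-6,-75,20,0,0,0,0.3],
    [-6,-75,15,0,0,0,0.3],
    [-6,-75,14,0,0,0,0.3],
  ],
)

```text
time_s: 11.5
tool_pos: [593.8, -184.8, -16.1]
orientation: [3.141, 0.003, 2.037]
wrist_force: [-0.3, 0.1, 0.4]
width: 59.7
```

Request:
arm_command(
  rows=[
    [0,0,0,0,0,0,1],
    [0,0,0,0,0,0,1],
    [0,0,0,0,0,0,1],
    [0,0,0,0,0,0,1],
    [0,0,0,0,0,0,1],
    [0,0,0,0,0,0,1],
    [0,0,0,0,0,0,1],
  ],
  newtons=40,
)

```text
time_s: 12.2
tool_pos: [594.3, -184.8, -15.3]
orientation: [3.14, 0.003, 2.038]
wrist_force: [-2.0, -0.3, 7.6]
width: 23.5
```

Request:
arm_command(
  rows=[
    [0,0,25,0,0,0,1],
    [0,0,60,0,0,0,1],
    [0,0,80,0,0,0,1],
    [-20,45,80,0,0,-1,1],
    [-40,90,80,0,0,-2,1],
    [-60,135,80,0,0,-2.9,1],
    [-80,180,80,0,0,-2.9,1],
    [-100,225,80,0,0,-2.9,1],
    [-120,270,80,0,0,-2.9,1],
    [-120.5,275,80,0,0,-2.9,1],
    [-120.5,275,80,0,0,-2.9,1],
    [-120.5,275,80,0,0,-2.9,1],
  ],
)

```text
time_s: 13.4
tool_pos: [474.3, 89.3, 64.9]
orientation: [3.139, 0.004, 1.986]
wrist_force: [0.5, -1.0, -1.3]
width: 23.3
```

```bash
python3 - <<'E'
from m import *
s0=state(); p=s0["tool_pos"]; print(s0["time_s"],s0["joint_pos"].round(2),p,np.degrees(s0["orientation"]).round(2),s0["width"],s0["wrist_force"])
def crop(im,u,v,w,h,pts):
    k=400/w; a=cv2.resize(im[v:v+h,u:u+w,::-1],(400,400*h//w),interpolation=cv2.INTER_CUBIC)
    for q in pts: cv2.drawMarker(a,tuple(int(round((x-o+.5)*k)) for x,o in zip(q,(u,v))),(0,0,255),0,10,1)
    return a
y=s0["orientation"][2]-np.pi/2; e=np.array([np.cos(y),np.sin(y),0]);n=np.array([-e[1],e[0],0]); b=np.array([p[0],p[1],p[2]+15.5])
P=[b+90*e+[0,0,8],b+104*e+12*n+[0,0,5],b+104*e-12*n+[0,0,5]]
cv2.imwrite("pics/c6.png",np.hstack([crop(S[0],190,135,100,100,[proj(S,q) for q in P]),crop(T[0],190,165,80,80,[proj(T,q) for q in P])]))
E
```

```text
13.5 [-0.46  0.36  0.24  2.08 -0.13  0.71  1.85] [474.33032086  88.781667    64.76087511] [179.88   0.22 113.72] 23.080229434746393 [ 0.16846631 -0.12729266 -1.21093094]
```

View pics/c6.png

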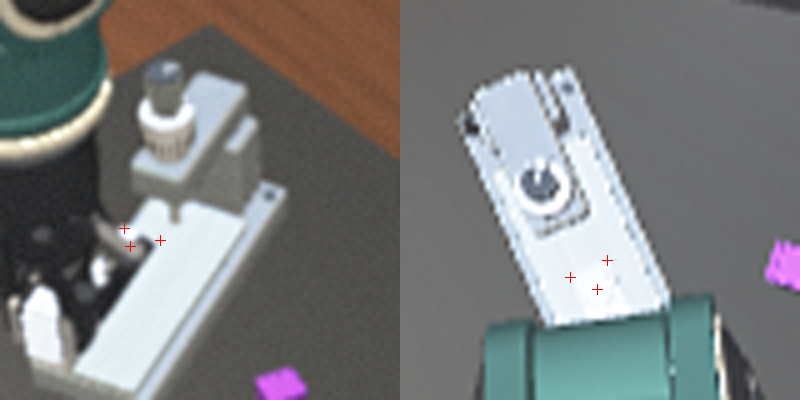

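The side view shows the block held upright at (45,330) and the spindle end at about (174,217). The foot end is partly hidden by the finger and blends into the white table near the markers. In the top view the knob is at about (541,182). I'll refine the axis and move to the pre-insert height.

```bash
python3 - <<'E'
from m import *
g=T[0].mean(2)[190:214,205:231].astype(int)
print(g)
m=(cv2.resize(T[0].mean(2)[192:210,208:228].astype(np.float32),None,fx=8,fy=8,interpolation=cv2.INTER_CUBIC)<150).astype(np.uint8)
cs,_=cv2.findContours(m,cv2.RETR_EXTERNAL,cv2.CHAIN_APPROX_NONE)
for c in cs:
    if cv2.contourArea(c)>300:
        (x,y),r=cv2.minEnclosingCircle(c); u,v=208+x/8-.44,192+y/8-.44; print(cv2.contourArea(c),u,v,r/8,onz(T,u,v,173))
print("spindle side z45,48,51",[onz(S,233.1,188.7,z) for z in(45,48,51)])
print("pred px spindle end",[proj(S,[611.5,151,z]) for z in(45,48,50)], proj(S,[611.5,151,173]))
sc=(s(164,48)); print(sc)
E
```

```text
[[ 76 231 193 212 213 212 211 211 211 211 211 212 212 213 213 150  90  87
   97 219 217 216 218 224 171 109]
 [ 86 237 182 213 212 211 211 211 211 212 212 212 214 214 218 203 102 117
  170 219 217 179 216 220 222 103]
 [175 194 221 198 210 210 211 212 212 212 211 212 213 214 217 213 145 187
  222 223 239 188 241 219 223 132]
 [219 175 218 181 211 210 210 211 212 213 211 210 212 213 215 219 192 198
  235 236 249 243 252 216 221 197]
 [217 216 218 181 180 211 210 211 212 213 212 211 212 213 212 218 211 141
  248 245 241 241 242 229 218 224]
 [219 216 217 173 121 219 212 211 212 213 212 211 213 212 212 215 215 168
  233 246 242 241 241 246 186 225]
 [220 217 215 217 184 224 212 211 213 214 212 211 229 230 206 194 217 204
  148 247 244 241 241 244 177 221]
 [200 218 214 214 216 201 210 211 214 214 232 212 246 254 192 230 229 210
  141 231 245 241 241 242 242 221]
 [134 219 215 213 216 204 218 214 214 217 225 186 232 252 158 255 252 229
  181 173 246 242 241 240 246 223]
 [ 88 228 217 217 240 240 213 214 225 204 116 108 222 154 110 227 255 252
  191 178 240 244 240 241 242 236]
 [103 210 
[... 1273 characters left out ...]
242 241 240 240 240 241]
 [112 112 113 112 112 107 134 222 184 239 245 246 210 200 217 245 243 245
  242 242 241 241 240 240 240 241]
 [113 113 111 112 112 110  88 228 218 232 243 245 244 245 244 243 239 242
  243 241 241 241 240 239 240 240]]
348.5 208.435 207.1225 2.472517490386963 [595.  175.8 173. ]
1893.0 217.57972961425781 201.38988452911377 3.814081907272339 [611.2 149.9 173. ]
spindle side z45,48,51 [array([617.1, 160.5,  45. ]), array([615.3, 158.1,  48. ]), array([613.5, 155.7,  51. ])]
pred px spindle end [(np.float64(233.8), np.float64(191.8)), (np.float64(233.8), np.float64(190.9)), (np.float64(233.7), np.float64(190.4))] (np.float64(230.7), np.float64(153.1))
(230.625, 151.625)
```

Request:
arm_command(
  rows=[
    [0.5,1.5,-20,0,0,0,1],
    [0.5,1.5,-40,0,0,0,1],
    [0.5,1.5,-46,0,0,0,1],
    [0.5,1.5,-46.5,0,0,0,1],
    [9,5,-46.5,0,0,0,1],
    [18,9,-46.5,0,0,0,1],
    [27,13,-46.5,0,0,0,1],
    [27,13,-46.5,0,0,0,1],
    [27,13,-46.5,0,0,0,1],
  ],
)

```text
time_s: 14.5
tool_pos: [501.2, 102.1, 18.2]
orientation: [3.14, 0.004, 1.985]
wrist_force: [0.3, -0.8, -1.9]
width: 23.6
```

```bash
python3 - <<'E'
from m import *
s0=state(); p=s0["tool_pos"]; print(s0["time_s"],p,np.degrees(s0["orientation"]).round(2),s0["width"],s0["wrist_force"],s0["ft_torque"])
y=s0["orientation"][2]-np.pi/2; e=np.array([np.cos(y),np.sin(y),0]);n=np.array([-e[1],e[0],0]); b=np.array([p[0],p[1],p[2]+15.3])
P=[b+90*e+[0,0,8],b+104*e+12*n+[0,0,5],b+104*e-12*n+[0,0,5]]
u0,v0=210,165;k=8
a=cv2.resize(S[0][v0:v0+50,u0:u0+50,::-1],(400,400),interpolation=cv2.INTER_CUBIC)
c=cv2.resize(T[0][190:240,205:255,::-1],(400,400),interpolation=cv2.INTER_CUBIC)
st=lambda x:np.clip((x.astype(float)-130)*2,0,255).astype(np.uint8)
a,c=st(a),st(c)
for q in P:
    cv2.drawMarker(a,tuple(int(round((x-o+.5)*k)) for x,o in zip(proj(S,q),(u0,v0))),(0,0,255),0,10,1)
    cv2.drawMarker(c,tuple(int(round((x-o+.5)*k)) for x,o in zip(proj(T,q),(205,190))),(0,0,255),0,10,1)
cv2.imwrite("pics/c7.png",np.hstack([a,c]))
E
```

```text
14.6 [500.8538376  101.90652879  18.16305877] [179.91   0.21 113.73] 23.319727108747035 [-0.15097377 -1.40766796 -1.04914013] [0.0065055  0.08229376 0.02866754]
```

View pics/c7.png

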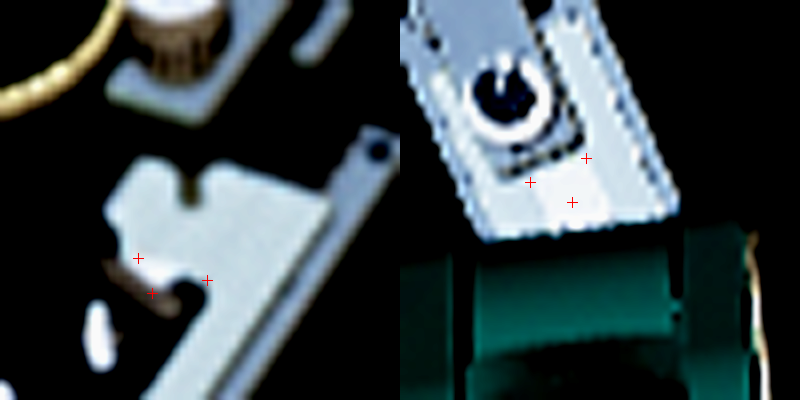

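The stretched view shows the bright foot at the expected markers in both views. The spindle end is at side crop (190,205), which matches the predicted axis. I'll continue the slide and then lower.

Request:
arm_command(
  rows=[
    [8,3.5,0,0,0,0,1],
    [16,7,0,0,0,0,1],
    [24,10.5,0,0,0,0,1],
    [29,12.8,0,0,0,0,1],
    [29,12.8,0,0,0,0,1],
    [29,12.8,0,0,0,0,1],
  ],
)

```text
time_s: 15.2
tool_pos: [529.7, 114.6, 18.0]
orientation: [3.14, 0.004, 1.985]
wrist_force: [0.4, 0.3, -0.7]
width: 23.2
```

Request:
arm_command(
  rows=[
    [0,0,-1,0,0,0,1],
    [0,0,-2,0,0,0,1],
    [0,0,-2.5,0,0,0,1],
    [0,0,-2.5,0,0,0,1],
  ],
)

```text
time_s: 15.6
tool_pos: [529.5, 114.5, 15.4]
orientation: [3.141, 0.004, 1.985]
wrist_force: [-1.4, -0.3, -0.8]
width: 23.4
```

Request:
arm_command(
  rows=[
    [0,0,-0.5,0,0,0,1],
    [0,0,-1,0,0,0,1],
    [0,0,-1,0,0,0,1],
  ],
)

```text
time_s: 15.9
tool_pos: [529.5, 114.5, 14.7]
orientation: [3.141, 0.004, 1.985]
wrist_force: [-2.4, -1.3, 6.8]
width: 23.4
```

Request:
arm_command(
  rows=[
    [0,0,-0.5,0,0,0,1],
    [0,0,-0.8,0,0,0,1],
    [0,0,-0.8,0,0,0,1],
  ],
)

```text
time_s: 16.2
tool_pos: [529.6, 114.5, 14.6]
orientation: [3.14, 0.003, 1.985]
wrist_force: [-7.9, -1.3, 18.0]
width: 23.5
```

Request:
arm_command(
  rows=[
    [0,0,0.5,0,0,0,1],
    [0,0,0.5,0,0,0,0.3],
    [0,0,0.5,0,0,0,0.3],
    [0,0,0.5,0,0,0,0.3],
    [0,0,0.5,0,0,0,0.3],
    [0,0,0.5,0,0,0,0.3],
    [0,0,15,0,0,0,0.3],
    [0,0,50,0,0,0,0.3],
    [0,0,100,0,0,0,0.3],
    [0,0,150,0,0,0,0.3],
    [0,0,150,0,0,0,0.3],
  ],
)

```text
time_s: 17.3
tool_pos: [532.6, 115.0, 172.0]
orientation: [3.13, 0.004, 1.984]
wrist_force: [0.4, 0.4, -1.2]
width: 59.8
```

```bash
python3 - <<'E'
from m import *
s0=state(); p=s0["tool_pos"]; print(s0["time_s"],s0["joint_pos"].round(2),p,np.degrees(s0["orientation"]).round(2),s0["width"],s0["wrist_force"],s0["ft_torque"])
y=np.radians(23.7); e=np.array([np.cos(y),np.sin(y),0]);n=np.array([-e[1],e[0],0]); b=np.array([529.6,114.5,30])
P=[b+90*e+[0,0,8],b+104*e+12*n+[0,0,5],b+104*e-12*n+[0,0,5],b+9*e+12*n+[0,0,46],b+9*e-12*n+[0,0,46]]
st=lambda x:np.clip((x.astype(float)-110)*1.8,0,255).astype(np.uint8)
def crop(C,u,v):
    a=st(cv2.resize(C[0][v:v+60,u:u+50,::-1],(400,480),interpolation=cv2.INTER_CUBIC))
    for q in P: cv2.drawMarker(a,tuple(int(round((x-o+.5)*8)) for x,o in zip(proj(C,q),(u,v))),(0,0,255),0,8,1)
    return a
cv2.imwrite("pics/c8.png",np.hstack([crop(S,200,170),crop(T,205,190)]))
E
```

```text
17.4 [-0.49  0.31  0.27  1.87 -0.09  0.97  1.8 ] [530.10813183 114.69735737 166.67267047] [179.75   0.19 113.71] 59.56958715035481 [-0.48442499 -0.15488734 -0.41469033] [-0.00771203  0.06793989 -0.00144188]
```

View pics/c8.png

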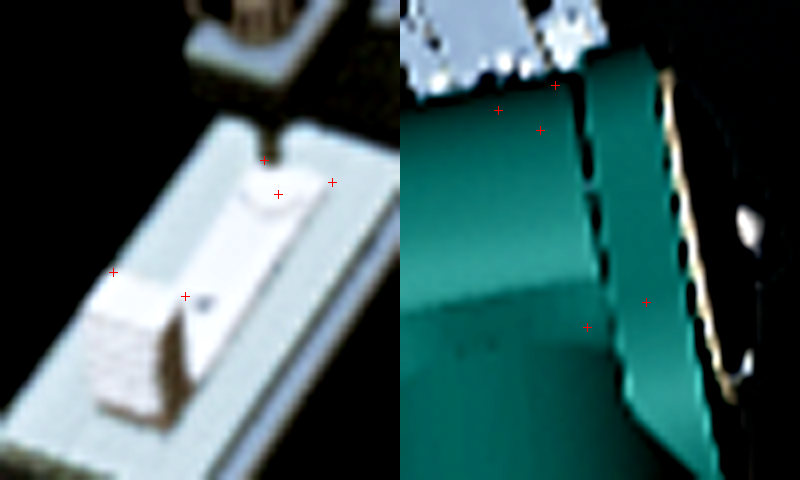

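The side view shows the bracket flat and straight on the table, with the boss ellipse centred near (273,190) and the spindle end at (267,163) above it. I'll quantify the alignment with a finer crop, comparing the two within this one image.

```bash
python3 - <<'E'
from m import *
im=np.mean([cam("side")[0].astype(float) for _ in range(3)],0)
np.set_printoptions(linewidth=200)
print("cols",list(range(224,246)))
for r in range(182,200): print(r,im[r,224:246].mean(1).astype(int))
b=np.array([529.6,114.5]);y=np.radians(23.7);e=np.array([np.cos(y),np.sin(y)]);n=np.array([-e[1],e[0]])
for o in (0,3,6):
  c=b+(90+o)*e
  print(o,"boss c",proj(S,[*c,38]),"boss edges",[proj(S,[*(c+9*np.array([np.cos(a),np.sin(a)])),38]) for a in np.radians([45,135,225,315])])
  for z in (45,48,51): print("  spindle centre",z,proj(S,[*c,z]),"near edge",proj(S,[*(c-4*np.array([.69,.72])),z]))
E
```

```text
cols [224, 225, 226, 227, 228, 229, 230, 231, 232, 233, 234, 235, 236, 237, 238, 239, 240, 241, 242, 243, 244, 245]
182 [105 108 110 108 110 109 112 110 111 109 113 114 105 102 102 102 106 109 111 109 110 107]
183 [ 86  93 103 112 110 108 107 108 109 110 113 112 107 109 107 106 110 109 109 109 111 108]
184 [ 75  81 109 143 147 139 128 112 106 107 108 110 111 119 118 110 107 106 109 107 108 108]
185 [ 73  98 150 199 216 215 193 152 118 108 107 124 155 168 173 151 124 114 108 106 104 107]
186 [ 88 135 192 230 239 239 231 204 150 119 123 164 214 229 231 214 184 167 149 130 118 108]
187 [116 178 223 235 238 238 239 230 168 132 146 205 237 240 240 236 229 228 215 195 173 148]
188 [158 212 233 236 236 235 236 231 173 136 151 207 234 236 235 236 236 236 233 231 229 216]
189 [198 230 236 235 233 233 236 232 178 136 148 202 231 235 234 234 234 233 233 234 237 237]
190 [227 236 236 234 233 233 235 237 215 175 181 222 236 238 236 234 232 231 232 234 236 235]
191 [235 237 235 233 232 233 237 246 245 236 240 247 248 247 244 239 235 232 233 234 234 233]
192 [236 235 234 232 233 235 243 250 251 250
[... 1639 characters left out ...]
near edge (np.float64(234.4), np.float64(191.2))
  spindle centre 51 (np.float64(234.5), np.float64(189.3)) near edge (np.float64(234.4), np.float64(190.4))
6 boss c (np.float64(235.3), np.float64(192.1)) boss edges [(np.float64(235.6), np.float64(189.6)), (np.float64(231.7), np.float64(192.0)), (np.float64(235.0), np.float64(194.7)), (np.float64(238.9), np.float64(192.2))]
  spindle centre 45 (np.float64(235.1), np.float64(190.2)) near edge (np.float64(235.0), np.float64(191.3))
  spindle centre 48 (np.float64(235.1), np.float64(189.3)) near edge (np.float64(235.0), np.float64(190.4))
  spindle centre 51 (np.float64(235.0), np.float64(188.5)) near edge (np.float64(234.9), np.float64(189.6))
```

The in-image check depends on the unknown spindle height, so I'll recheck once the spindle is nearly down and the gap is small. Next I move to the knob, yawed up so nearly a full clockwise turn is available.

Request:
arm_command(
  rows=[
    [0,0,10,0,0,8,0.3],
    [20,9,12,0,0,16,0.3],
    [50,22,12,0,0,24,0.3],
    [82,36.5,12,0,0,32,0.3],
    [82,36.5,12,0,0,40,0.3],
    [82,36.5,12,0,0,48,0.3],
    [82,36.5,12,0,0,48,0.3],
    [82,36.5,12,0,0,48,0.3],
  ],
)

```text
time_s: 18.45
tool_pos: [610.8, 150.5, 175.2]
orientation: [-3.141, 0.002, 2.818]
wrist_force: [-1.0, 0.1, 0.1]
width: 59.9
```

```bash
python3 - <<'E'
from m import *
s0=state(); p=s0["tool_pos"]; print(s0["time_s"],s0["joint_pos"].round(2),p,np.degrees(s0["orientation"]).round(2),s0["wrist_force"],s0["ft_torque"].round(3))
print(np.array([612.3,151.3,120.5])-p)
E
```

```text
18.55 [-0.37  0.45  0.1   1.63 -0.05  1.06  2.57] [610.8438927  150.72202004 175.57142614] [-1.7995e+02  1.6000e-01  1.6150e+02] [0.09118933 0.87996883 0.85457558] [-0.024  0.014  0.014]
[  1.4561073    0.57797996 -55.07142614]
```

Request:
arm_command(
  rows=[
    [1.5,0.6,-20,0,0,0,0.3],
    [1.5,0.6,-40,0,0,0,0.3],
    [1.5,0.6,-50,0,0,0,0.3],
    [1.5,0.6,-55,0,0,0,0.3],
    [1.5,0.6,-55,0,0,0,0.3],
  ],
)

```text
time_s: 19.05
tool_pos: [612.3, 151.4, 120.5]
orientation: [-3.14, 0.003, 2.818]
wrist_force: [-0.6, -0.5, -0.6]
width: 59.9
```

Request:
arm_command(
  rows=[
    [0,0,0,0,0,0,0.7],
    [0,0,0,0,0,0,0.7],
    [0,0,0,0,0,0,1],
    [0,0,0,0,0,0,1],
    [0,0,0,0,0,0,1],
    [0,0,0,0,0,0,1],
  ],
  newtons=25,
)

```text
time_s: 19.65
tool_pos: [612.7, 151.4, 121.2]
orientation: [-3.141, 0.004, 2.818]
wrist_force: [-0.4, -0.6, 5.9]
width: 19.3
```

```bash
python3 - <<'E'
from h import *
s0=state(); print(s0["time_s"],s0["joint_pos"].round(2),s0["tool_pos"],np.degrees(s0["orientation"]).round(2),s0["wrist_force"],s0["ft_torque"].round(3),s0["width"])
E
```

```text
19.65 [-0.36  0.51  0.1   1.67 -0.06  0.96  2.57] [612.71501787 151.39964827 121.16859726] [-179.97    0.2   161.46] [-0.37869721 -0.55165216  5.9428349 ] [-0.061  0.121  0.012] 19.27959888372898
```

Request:
arm_command(
  rows=[
    [0,0,0,0,0,-8,1],
    [0,0,0,0,0,-16,1],
    [0,0,0,0,0,-24,1],
    [0,0,0,0,0,-32,1],
    [0,0,0,0,0,-40,1],
    [0,0,0,0,0,-48,1],
    [0,0,0,0,0,-56,1],
    [0,0,0,0,0,-64,1],
    [0,0,0,0,0,-72,1],
    [0,0,0,0,0,-80,1],
    [0,0,0,0,0,-88,1],
    [0,0,0,0,0,-90,1],
  ],
)

```text
time_s: 20.85
tool_pos: [611.5, 153.9, 121.2]
orientation: [-3.139, 0.002, 1.244]
wrist_force: [-8.8, 9.0, 6.1]
width: 19.2
```

```bash
python3 - <<'E'
from m import *
s0=state(); print(s0["time_s"],s0["joint_pos"].round(2),s0["tool_pos"],np.degrees(s0["orientation"]).round(2),s0["wrist_force"],s0["ft_torque"].round(3),s0["width"])
np.set_printoptions(linewidth=200)
im=S[0]
for r in range(186,198): print(r,im[r,226:242].mean(1).astype(int))
E
```

```text
20.95 [-0.63  0.55  0.45  1.68 -0.28  0.98  1.17] [611.5219149  153.85348986 121.18259926] [-1.7983e+02  1.2000e-01  7.1480e+01] [-8.61605041  9.17943034  5.69215474] [ 1.997  1.837 -0.026] 18.786191044558354
186 [194 229 237 237 230 203 151 118 120 167 215 227 229 214 181 167]
187 [221 235 238 237 237 230 169 130 144 206 234 239 239 236 229 226]
188 [232 236 235 234 235 231 172 136 150 208 234 235 235 237 235 236]
189 [235 234 233 234 235 233 175 136 147 197 231 235 233 234 233 231]
190 [235 234 234 231 235 237 189 136 142 195 232 238 235 233 230 232]
191 [234 232 231 233 238 243 211 155 164 223 245 246 244 240 234 230]
192 [233 231 232 236 244 249 236 214 220 244 250 250 249 247 240 233]
193 [233 232 234 238 244 250 250 246 247 250 251 250 250 248 233 228]
194 [230 231 237 241 235 245 250 251 251 251 249 243 245 235 219 227]
195 [231 234 241 245 239 241 246 248 248 243 236 237 236 222 222 230]
196 [231 238 246 247 246 243 239 234 236 236 241 240 224 219 228 232]
197 [235 244 247 248 248 247 243 240 242 245 245 231 211 225 231 231]
```

The knob turned, but the grip is about 2 mm off-axis: the tool was pushed toward (-x,+y). The two jaw directions put the axis at about (613.4,153.5). I'll open, recentre and regrip.

Request:
arm_command(
  rows=[
    [0,0,0,0,0,0,0.5],
    [0,0,0,0,0,0,0.5],
    [1,0,0,0,0,0,0.5],
    [2,-0.3,0,0,0,0,0.5],
    [2,-0.3,0,0,0,0,0.5],
  ],
)

```text
time_s: 21.45
tool_pos: [613.7, 153.2, 121.2]
orientation: [-3.139, 0.002, 1.247]
wrist_force: [-0.0, -0.4, -0.0]
width: 42.9
```

Request:
arm_command(
  rows=[
    [0.3,-0.3,0,0,0,0,1],
    [0.3,-0.3,0,0,0,0,1],
    [0.3,-0.3,0,0,0,0,1],
    [0.3,-0.3,0,0,0,0,1],
    [0.3,-0.3,0,0,0,0,1],
  ],
  newtons=25,
)

```text
time_s: 21.95
tool_pos: [614.2, 153.1, 121.3]
orientation: [-3.139, 0.002, 1.247]
wrist_force: [2.7, 2.3, 2.1]
width: 19.3
```

Request:
arm_command(
  rows=[
    [-0.3,0.2,0,0,0,-8,1],
    [-0.5,0.3,0,0,0,-16,1],
    [-0.5,0.3,0,0,0,-24,1],
    [-0.5,0.3,0,0,0,-32,1],
    [-0.5,0.3,0,0,0,-40,1],
    [-0.5,0.3,0,0,0,-40,1],
  ],
)

```text
time_s: 22.55
tool_pos: [613.7, 152.7, 121.3]
orientation: [-3.14, 0.002, 0.546]
wrist_force: [0.7, -3.5, 3.1]
width: 19.1
```

```bash
python3 - <<'E'
from m import *
s0=state(); print(s0["time_s"],s0["joint_pos"].round(2),s0["tool_pos"],np.degrees(s0["orientation"]).round(2),s0["wrist_force"],s0["ft_torque"].round(3),s0["width"])
np.set_printoptions(linewidth=200)
im=S[0]
for r in range(188,199): print(r,im[r,226:242].mean(1).astype(int))
a=np.clip((cv2.resize(im[180:210,215:255,::-1],(800,600),interpolation=cv2.INTER_CUBIC).astype(float)-120)*1.9,0,255).astype(np.uint8)
cv2.imwrite("pics/c9.png",a)
E
```

```text
22.65 [-0.73  0.59  0.62  1.68 -0.39  1.    0.57] [613.72015321 152.81162934 121.31285363] [-1.799e+02  1.300e-01  3.169e+01] [ 0.80427063 -3.52354973  1.62105348] [-0.903 -0.112 -0.001] 19.16116374804837
188 [232 234 235 233 237 233 172 135 150 209 235 235 235 236 237 236]
189 [235 235 232 233 234 233 174 137 149 201 232 233 234 233 233 233]
190 [236 233 233 233 236 236 191 141 140 191 233 237 235 233 231 230]
191 [233 231 233 233 238 244 206 144 143 201 243 247 244 239 235 230]
192 [232 234 232 236 244 248 227 184 184 228 250 251 250 248 239 234]
193 [232 232 233 238 244 250 246 242 242 248 251 250 250 247 231 229]
194 [232 231 237 240 236 246 250 251 252 251 247 242 245 233 218 227]
195 [232 233 242 245 240 240 246 249 248 244 239 237 238 220 220 231]
196 [232 238 245 248 247 244 238 235 234 236 242 240 224 219 229 232]
197 [237 245 248 248 248 247 244 240 242 245 245 230 213 225 231 232]
198 [241 247 249 249 248 248 247 248 249 251 244 221 219 229 232 233]
```

View pics/c9.png

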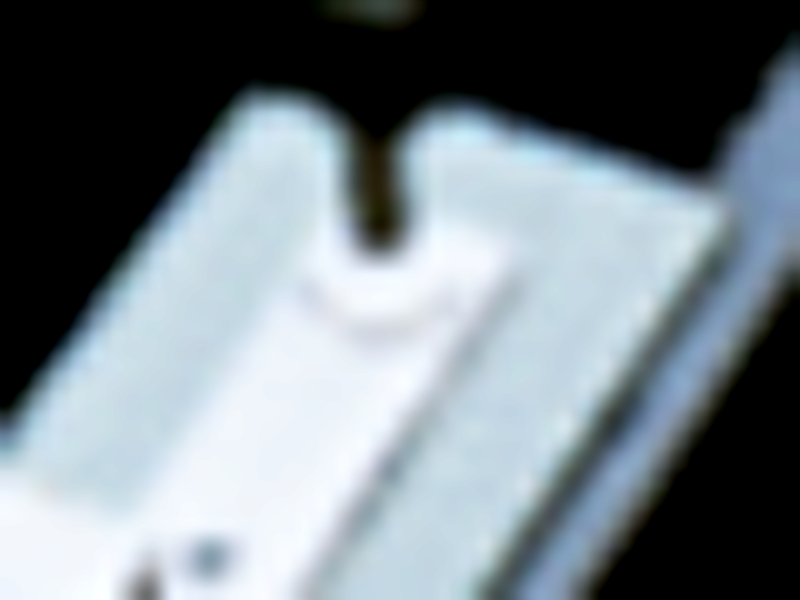

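The stretched view shows the spindle end at (380,250) centred on the boss arc laterally, with the arc from (310,285) to (450,285) and its bottom at (380,325). It is still a few mm above the boss. I'll go on in small steps, reading torque and whether the thimble and spindle still move.

```bash
cat > q.py <<'E'
from h import *
import os
def log():
    tz=[];ims=[]
    for _ in range(3):
        s0=state(); tz.append(s0["ft_torque"][2]); ims.append(cam("side")[0].astype(float))
    im=np.mean(ims,0).mean(2)
    d=None
    if os.path.exists("pics/last.npy"):
        l=np.load("pics/last.npy"); d=[np.abs(im-l)[a:b,c:e].mean().round(2) for a,b,c,e in((155,176,222,242),(186,198,228,240),(225,245,250,270))]
    np.save("pics/last.npy",im)
    c=im[186:199,232:235].mean(1); i=np.where(c>190)[0]; i=[k for k in i if k>2][0]; row=186+i-1+(190-c[i-1])/(c[i]-c[i-1])
    print(round(s0["time_s"],2),"q7",s0["joint_pos"][6].round(2),s0["tool_pos"].round(1),"yaw",np.degrees(s0["orientation"][2]).round(1),"F",s0["wrist_force"].round(1),"tz",np.mean(tz).round(3),"diff thimble/spindle/bg",d,"row",row.round(2))
E
python3 -c "from q import *;log()"
```

```text
22.75 q7 0.57 [613.7 152.8 121.3] yaw 31.6 F [ 0.5 -3.   1.2] tz -0.002 diff thimble/spindle/bg None row 191.77
```

Request:
arm_command(
  rows=[
    [0,0.2,0,0,0,-6,1],
    [0,0.4,0,0,0,-12,1],
  ],
)

```text
time_s: 23.0
tool_pos: [613.6, 152.8, 121.3]
orientation: [-3.139, 0.002, 0.34]
wrist_force: [-0.9, -4.4, 2.0]
width: 19.0
```

```bash
python3 -c "from q import *;log()"
```

```text
23.1 q7 0.39 [613.6 152.8 121.3] yaw 19.5 F [-0.9 -5.3  3.4] tz -0.015 diff thimble/spindle/bg [np.float64(10.05), np.float64(0.76), np.float64(1.19)] row 191.84
```

Request:
arm_command(
  rows=[
    [0,0,0,0,0,-6,1],
    [0,0,0,0,0,-12,1],
  ],
)

```text
time_s: 23.35
tool_pos: [613.4, 152.7, 121.3]
orientation: [-3.139, 0.003, 0.131]
wrist_force: [-2.3, -3.4, 2.7]
width: 19.4
```

```bash
python3 -c "from q import *;log()"
```

```text
23.45 q7 0.21 [613.4 152.7 121.3] yaw 7.6 F [-1.5 -3.4  5.1] tz -0.01 diff thimble/spindle/bg [np.float64(8.96), np.float64(0.92), np.float64(1.24)] row 191.98
```

```bash
sed -i 's/(155,176,222,242)/(165,170,224,238)/' q.py; python3 -c "from q import *;log()"
```

```text
23.6 q7 0.21 [613.4 152.7 121.3] yaw 7.8 F [-2.7 -3.7  4.8] tz -0.009 diff thimble/spindle/bg [np.float64(1.63), np.float64(0.53), np.float64(1.19)] row 191.96
```

Request:
arm_command(
  rows=[
    [0,0.2,0,0,0,-6,1],
    [0,0.3,0,0,0,-12,1],
  ],
)

```text
time_s: 23.85
tool_pos: [613.2, 152.8, 121.3]
orientation: [-3.139, 0.004, -0.076]
wrist_force: [-3.6, -4.8, 4.3]
width: 18.9
```

```bash
python3 -c "from q import *;log()"
```

```text
23.95 q7 0.03 [613.2 152.8 121.3] yaw -4.3 F [-3.1 -4.6  5.1] tz -0.037 diff thimble/spindle/bg [np.float64(5.51), np.float64(0.81), np.float64(1.16)] row 192.1
```

Request:
arm_command(
  rows=[
    [0,0,0,0,0,-6,1],
    [0,0,0,0,0,-12,1],
  ],
)

```text
time_s: 24.2
tool_pos: [613.0, 152.8, 121.3]
orientation: [-3.14, 0.004, -0.284]
wrist_force: [-3.1, -2.5, 4.7]
width: 19.1
```

```bash
python3 -c "from q import *;log()"
```

```text
24.3 q7 -0.15 [613.  152.8 121.2] yaw -16.3 F [-3.8 -3.5  7.1] tz 0.013 diff thimble/spindle/bg [np.float64(3.71), np.float64(1.04), np.float64(1.1)] row 192.31
```

Request:
arm_command(
  rows=[
    [0,0,0,0,0,-6,1],
    [0,0,0,0,0,-12,1],
  ],
)

```text
time_s: 24.55
tool_pos: [612.8, 152.9, 121.3]
orientation: [-3.14, 0.005, -0.493]
wrist_force: [-3.5, -2.4, 5.0]
width: 18.6
```

```bash
python3 -c "from q import *;log()"
```

```text
24.65 q7 -0.33 [612.8 152.9 121.2] yaw -28.2 F [-3.9 -3.2  7.9] tz 0.012 diff thimble/spindle/bg [np.float64(3.86), np.float64(1.05), np.float64(1.23)] row 192.51
```

Request:
arm_command(
  rows=[
    [0,0,0,0,0,-6,1],
    [0,0,0,0,0,-12,1],
  ],
)

```text
time_s: 24.9
tool_pos: [612.6, 153.0, 121.3]
orientation: [-3.14, 0.005, -0.701]
wrist_force: [-4.3, -1.1, 5.8]
width: 18.7
```

```bash
python3 -c "from q import *;log()"
```

```text
25.0 q7 -0.51 [612.6 153.  121.2] yaw -40.2 F [-4.4 -2.9  6.6] tz -0.045 diff thimble/spindle/bg [np.float64(3.22), np.float64(0.85), np.float64(1.3)] row 192.73
```

Request:
arm_command(
  rows=[
    [0,0,0,0,0,-6,1],
    [0,0,0,0,0,-12,1],
  ],
)

```text
time_s: 25.25
tool_pos: [612.5, 153.2, 121.3]
orientation: [-3.14, 0.006, -0.909]
wrist_force: [-3.0, -1.4, 5.4]
width: 18.8
```

```bash
python3 -c "from q import *;log()"
```

```text
25.35 q7 -0.69 [612.5 153.2 121.2] yaw -52.1 F [-4.1 -2.1  7.2] tz -0.017 diff thimble/spindle/bg [np.float64(2.51), np.float64(0.7), np.float64(1.15)] row 192.8
```

Request:
arm_command(
  rows=[
    [0,0,0,0,0,-6,1],
    [0,0,0,0,0,-12,1],
  ],
)

```text
time_s: 25.6
tool_pos: [612.4, 153.4, 121.3]
orientation: [-3.141, 0.006, -1.117]
wrist_force: [-3.4, -1.5, 5.6]
width: 19.3
```

```bash
python3 -c "from q import *;log()"
```

```text
25.7 q7 -0.87 [612.4 153.4 121.2] yaw -64.0 F [-3.3 -2.4  7.4] tz -0.011 diff thimble/spindle/bg [np.float64(2.73), np.float64(0.73), np.float64(1.17)] row 192.87
```

```bash
cat > q2.py <<'E'
from h import *
import sys
def log(n):
    tz=[];ims=[];ef=[]
    for _ in range(6):
        s0=state(); tz.append(s0["ft_torque"][2]); ef.append(s0["joint_efforts"][6]); ims.append(cam("side")[0].astype(float).mean(2))
    im=np.mean(ims,0); np.save(f"pics/st{n}.npy",im)
    print(n,round(s0["time_s"],2),"yaw",np.degrees(s0["orientation"][2]).round(1),"tz",np.round(tz,3),np.mean(tz).round(3),"e7",np.mean(ef).round(4))
    if n:
        l=np.load(f"pics/st{n-1}.npy"); D=np.abs(im-l)
        print("rowwise diff cols 223-239:",{r:D[r,223:240].mean().round(1) for r in range(150,174,2)},"spindle",(im-l)[188:196,231:236].round(0).astype(int).tolist())
E
python3 -c "from q2 import *;log(0)"
```

```text
0 26.0 yaw -63.8 tz [-0.022  0.006 -0.011 -0.008 -0.03   0.039] -0.005 e7 -0.2113
```

Request:
arm_command(
  rows=[
    [0,0,0,0,0,-6,1],
    [0,0,0,0,0,-10,1],
  ],
)

```text
time_s: 26.25
tool_pos: [612.3, 153.6, 121.3]
orientation: [-3.141, 0.006, -1.289]
wrist_force: [-2.2, -1.2, 5.9]
width: 19.1
```

```bash
python3 -c "from q2 import *;log(1)"
```

```text
1 26.5 yaw -73.6 tz [ 0.143 -0.013  0.076  0.026  0.03   0.048] 0.052 e7 -0.009
rowwise diff cols 223-239: {150: np.float64(12.0), 152: np.float64(16.4), 154: np.float64(13.1), 156: np.float64(16.3), 158: np.float64(16.6), 160: np.float64(17.4), 162: np.float64(8.9), 164: np.float64(3.3), 166: np.float64(1.9), 168: np.float64(2.3), 170: np.float64(8.3), 172: np.float64(8.6)} spindle [[-1, 1, 0, 1, 1], [0, 0, -1, -1, 1], [0, 1, -2, -1, -1], [-1, 0, 1, 1, 0], [0, -1, -1, 0, 0], [0, 0, 0, 0, 0], [1, 0, 0, 1, -1], [0, 0, 0, 0, -1]]
```

The spindle did not move over the last 10° (image difference about 0) and the torque rose, so the spindle is on the boss. To be sure the ratchet slips and not the fingers, I'll grip harder and turn another 16°. The total slip stays well under a quarter turn.

Request:
arm_command(
  rows=[
    [0,0,0,0,0,0,1],
    [0,0,0,0,0,0,1],
    [0,0,0,0,0,-5,1],
    [0,0,0,0,0,-10,1],
    [0,0,0,0,0,-16,1],
  ],
  newtons=60,
)

```text
time_s: 27.05
tool_pos: [612.3, 153.9, 121.4]
orientation: [-3.141, 0.007, -1.566]
wrist_force: [-1.8, -0.8, 6.9]
width: 17.7
```

```bash
python3 -c "
from q2 import *;log(2)
s0=state();print(s0['joint_pos'].round(2),s0['tool_pos'],s0['width'])
c=np.load('pics/st2.npy')[188:197,232:235].mean(1);print(c.round())
d=np.load('pics/st0.npy')[188:197,232:235].mean(1);print(d.round())"
```

```text
2 27.3 yaw -89.5 tz [ 0.101 -0.022  0.079  0.002  0.046  0.075] 0.047 e7 0.3296
rowwise diff cols 223-239: {150: np.float64(13.9), 152: np.float64(24.1), 154: np.float64(25.9), 156: np.float64(29.6), 158: np.float64(29.1), 160: np.float64(22.2), 162: np.float64(12.8), 164: np.float64(3.7), 166: np.float64(0.6), 168: np.float64(0.6), 170: np.float64(0.8), 172: np.float64(1.8)} spindle [[1, -1, 1, -2, -1], [1, 1, 1, 0, 2], [0, -1, 1, -1, 1], [-1, 0, -2, 0, 0], [0, 0, 0, 1, 0], [-1, 0, -1, -1, 0], [-1, 0, 0, -1, 0], [0, 0, 0, 1, 1]]
[-1.01  0.79  1.1   1.69 -0.78  1.15 -1.25] [612.30134816 153.91163681 121.37416463] 17.741186664607728
[154. 155. 158. 165. 169. 192. 236. 245. 236.]
[154. 155. 159. 165. 169. 193. 236. 245. 236.]
```

The thimble stood still (difference 0.6, which is noise) and the spindle stayed put while the knob turned 16° under a firm grip. The ratchet has slipped, by roughly 16 to 45° in total. Now I'll release and rise clear.

Request:
arm_command(
  rows=[
    [0,0,0,0,0,0,0.6],
    [0,0,0,0,0,0,0.4],
    [0,0,0,0,0,0,0.4],
    [0,0,0,0,0,0,0.4],
    [0,0,10,0,0,0,0.4],
    [0,0,40,0,0,0,0.4],
    [0,0,80,0,0,0,0.4],
    [-30,-20,110,0,0,0,0.4],
    [-70,-50,110,0,0,0,0.4],
    [-110,-90,110,0,0,0,0.4],
    [-110,-90,110,0,0,0,0.4],
    [-110,-90,110,0,0,0,0.4],
  ],
)

```text
time_s: 28.55
tool_pos: [501.9, 63.5, 232.4]
orientation: [-3.14, 0.01, -1.563]
wrist_force: [0.6, 1.2, 0.3]
width: 51.3
```

```bash
python3 - <<'E'
from q2 import *
log(3)
s0=state();print(s0['joint_pos'].round(2),s0['dq'].round(3),s0['tool_pos'],s0['width'],s0['wrist_force'])
im=cam("side")[0]; s1=np.load("pics/side1.npy")
a=np.clip((cv2.resize(im[140:230,190:290,::-1],(400,360),interpolation=cv2.INTER_CUBIC).astype(float)-60)*1.35,0,255).astype(np.uint8)
c=np.clip((cv2.resize(im[180:210,220:253,::-1],(400,360),interpolation=cv2.INTER_CUBIC).astype(float)-120)*1.9,0,255).astype(np.uint8)
w=cv2.resize(im[...,::-1],(320,240))
t=cv2.resize(cam("top")[0][...,::-1],(320,240))
cv2.imwrite("pics/end.png",np.vstack([np.hstack([a,c]),np.hstack([w,t,np.zeros((240,160,3),np.uint8)])]))
E
```

```text
3 28.8 yaw -89.5 tz [ 0.016 -0.038 -0.005  0.029 -0.03  -0.003] -0.005 e7 -0.0737
rowwise diff cols 223-239: {150: np.float64(22.3), 152: np.float64(34.3), 154: np.float64(38.6), 156: np.float64(49.2), 158: np.float64(65.3), 160: np.float64(77.5), 162: np.float64(65.5), 164: np.float64(51.6), 166: np.float64(33.3), 168: np.float64(24.0), 170: np.float64(15.3), 172: np.float64(8.3)} spindle [[1, 2, 0, 2, 0], [0, -1, 1, 0, -1], [1, 1, 0, 3, 0], [1, 1, 2, 0, 1], [1, 2, 1, 1, 1], [1, 1, 1, 1, 1], [1, 1, -1, 1, 1], [0, 0, 1, 0, 0]]
[-1.17  0.37  1.23  1.89 -0.39  1.15 -1.36] [ 0.001 -0.005  0.002  0.007  0.005 -0.001 -0.   ] [502.80371568  64.2151658  231.17721785] 51.44875284458085 [ 0.46697755 -0.39596847  0.30388571]
```

View pics/end.png

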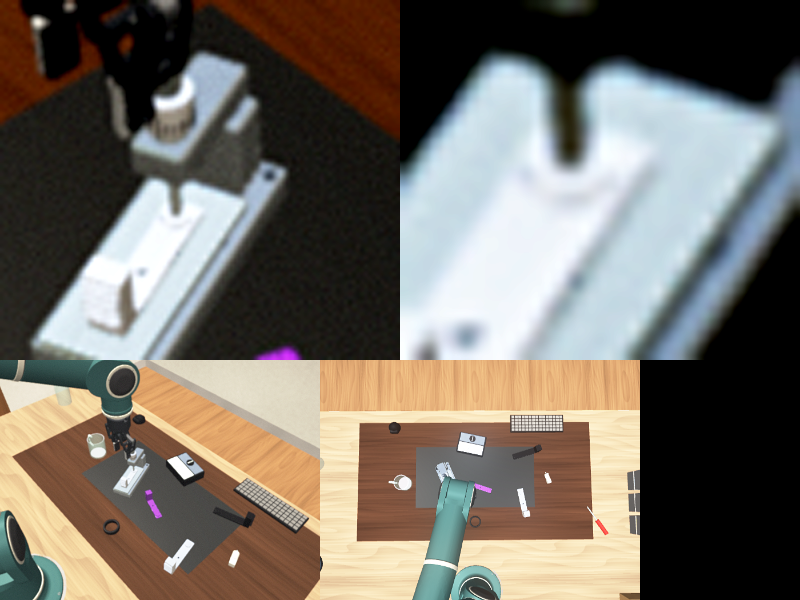

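The final view shows the spindle end at (569,168), inside the boss arc (515 to 625, bottom at about 200). The bracket is flat, the gripper is clear, and the bystanders are unmoved. I'll hand in.

```bash
python3 -c "
from station import *
print(sign_off())"
```

```text
the job is handed in; nothing more can be done
None
```

The bracket is flat on the gauge table and clamped, with the spindle on the boss. I turned the knob clockwise by about 250° in all, regripping once. The hand is clear of everything, and I handed the job in at about 29 s of the 72 s allowed.

**Checks that agreed**
- **Ratchet:** over the last 16° of knob turn, at 60 N grip, neither the spindle nor the thimble moved in the images. I estimate 16–45° of slip in total, under the quarter-turn limit.
- **Release:** the spindle's position in the image did not change when I let go.
- **Final view:** the spindle end is inside the boss outline, the bracket is flat, and the meter, tape, motor and mug look unmoved.

**Failures and disagreements**
- **First grasp:** it closed on nothing. A touch on the mat showed the real fingertips about 29.5 mm above the reported tool position. I corrected for that and regripped.
- **Knob position:** my camera estimate was about 2 mm off, which pushed sideways on the hand with about 13 N until I recentred the grip.
- **Slip torque:** it read about 0.05 N m with a lot of noise, not the expected 0.085, so I relied on the images to confirm slipping.
- **Spindle position on the boss:** it may be a few mm off-centre along the camera's view. I could not measure this more closely.
- **Arm pose:** joint 3 ended at 1.23 rad, close to its 1.25 limit but within range.

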